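Load the sample cassette into a reader with a push-push catch

ROBOT

A 6-joint arm with a two-finger parallel gripper is mounted at the origin on the work surface. World frame = base frame: x ahead of the robot, y to its left, z up, the work surface at z = 0. Lengths are in m, angles in degrees, forces in N, time in s.
With the tool pointing down it reaches from about 0.35 to 0.875 m from the base axis. Payload 4.2 kg.
Tool frame: the origin (TCP) lies on the centre line of the jaws, within the pads' length; the fingertips stand 25 mm ahead of it and the grasp point (between the pads) lies 6 mm ahead of it; z points along the fingers, y is the line along which they close (so a half turn about z gives the same grasp; the last joint's range is limited). The gripper opens to 87 mm and grips with 3 to 60 N. Pads are 19 mm wide; open, the fingers measure 117 mm over their backs; the gripper's body (75 mm by 190 mm) begins 51 mm behind the grasp point.
Start: joints at [-50.787, 22.042, 0.453, 0, -68.411, -14.817], TCP at [0.258, -0.569, 0.248] pointing down, gripper open.
Joint ranges: [-179.83, 179.83], [-69.29, 118.12], [-61.27, 80.66], [-181.25, 117.63], [-171.15, -9.14], [-177.46, 177.46]. Speed limits (degrees/s): [159.86, 159.86, 180, 180, 180, 180].

INTERFACE

Orientations are given as a 3x3 rotation matrix whose columns are the frame's x, y, z axes.
In Python, from station import r gives the robot as it stands.
- The arm moves only by the tool move_arm, never from a script. Its argument "series" is a list of rows, each an object with "grip": the opening, from 0 (shut) to 1 (fully open); "xyz": the shift along the tool's x, y, z in mm, a list of three; "angular": the turn, a rotation vector about the tool's x, y, z in rad, a list of three. A call has 1 to 10 rows; each row is the pose to reach, as a shift and turn from the pose commanded when the call began, along the tool's axes at that moment; what a row does not reach only later rows make up. A row lasts 1/10 s, in which the tool goes at most 50 mm and 8.59 degrees, less where a joint would pass 70% of its speed; a pose out of reach is approached as far as the arm can. A call with a gripper value outside its range is refused whole. The fingers move at their own pace and stop on an object; the grip force is fixed at half the most. Time passes only in rows, so rows that repeat a pose let the fingers close. It gives the time, the measured TCP pose, the force, the opening and the grip force at its end, in the units of the state.
- r.sense(): the state, without advancing time (a new reading comes with each control period).
- r.capture(name): name is "scene" or "side" or "wrist"; returns a dict with "img" (420x560x3 uint8, red, green, blue), "camera_matrix" (3x3 intrinsics, pixels), "rvec" (rotation vector, rad) and "tvec" (3), from world to camera coordinates, as OpenCV has them; the wrist camera has in their place "hand_eye" (4x4, takes a point from camera to tool coordinates, whose origin is the TCP and whose axes are the flange's). Camera axes: x right, y down, z forward; pixel columns grow to the right and rows downward; lengths in m; the calibration is good to about 2 mm. A picture is of the moment at which its call begins: read the wrist's pose just before it. There is no depth.
- r.finish_job(): hands the job in; it is judged then, once.
The state is a dict: "time_s": time; "joints": joint angles; "joint_velocities": joint speeds; "effort": joint torques, N m; "tcp_pos": TCP position; "ee_rot": TCP orientation; "wrist_force": force on the tool from outside, world axes, zero at the start; "moment": the same for the moment, N m; "gripper_width": opening from 0.0 (shut) to 1.0 (fully open); "gripper_force": force on a finger pad.
Only numpy, scipy, OpenCV 4.12 (cv2) and the standard library are available. Lean on these libraries where they do the work, as an engineer would, in place of code of your own. Each camera call takes 0.05 s, during which the arm holds its last target. There are 200 camera calls.

TASK

Load the sample cassette into the reader: lay it flat in the channel, nose towards the bay and grip end outwards, push it in to the end stop and leave it caught in the bay. The push-push catch is hidden and may let go on the first push, in which case the cassette springs back out when you back off, so check whether it stayed in and, if it came back, push it to the stop again. Leave the other things on the bench where they are.

Things in the scene. Friction and masses are not known exactly. Their poses are not given: they have to be found in the camera images.
- reader: White bench instrument, fixed, 120 mm deep, 110 wide, 69 high. Origin on the bench under the middle of its front face, where the bay's mouth is; x points into the bay (push direction), y left, z up. An aluminium deck, top at z = 6 mm, juts out in front to x = -112 mm. The bay's roof is 18 mm above the deck. A cassette is laid on the open channel with its nose at x below 0, then slid in.
- channel_mid (a point): Point on the deck's top, on the centre line of the open channel, 42 mm in front of the front face; axes as the reader. Two dark rails, 12 mm high and 57 mm apart inside (7 mm wider than the cassette), run from 84 mm in front of the face on into the bay; the deck in front of them is open, so a laid cassette's tail sticks out past the rails.
- bay_caught (a point): Point in the bay 34 mm behind the front face, 7 mm above the deck: where the centre of the nose face rests when caught. The nose meets a hidden sprung sled: about here (up to 1 mm deeper) at the start and whenever caught, 12 mm nearer the mouth when let go. The spring pushes out with 2.2 N when let go, 3.8 N here, plus drag of some 40 N per m/s.
- bay_stop (a point): Point 6 mm deeper: centre of the nose face at the rigid end stop; press to about 18 N. A bump this strong can be felt part-way: push on; a short push changes nothing. Each push to the stop alternates: backed off, the nose stays 6 mm out from here, or is driven out to 18 mm from here. Which is first is random, unseen. Let it come fully out (back off 25 mm, 0.5 s) before the next push.
- cassette_nose (a point): Centre of the cassette's nose face. The cassette (about 150 g, loose, lying flat on the bench at the start) is a flat aluminium slab 90 mm long, 50 mm wide, 14 mm thick, with a round white sample disc near the nose and an upright black grip near the tail. This point lies 7 mm above the underside; x points from tail to nose along the slab, z up. The flat tail face, which can be pushed, is 90 mm behind this point.
- cassette_grip (a point): Centre of the cassette's upright black grip, a block 34 mm long (along the cassette), 16 mm wide, and 28 mm high standing on the slab; its centre is 28 mm above the cassette's underside (grip spans 14 to 42 mm above it), 67 mm behind the nose face and 23 mm ahead of the tail face, on the centre line. Axes as for the nose.
- weight_mid (a point): Bystander: brass weight with a knob on top, 48 mm across and 60 mm high; middle of its height.
- flange_mid (a point): Bystander: flat white flange ring, 90 mm across, 12 mm high, lying on the bench; its centre.
- beaker_mid (a point): Bystander: glass beaker, 64 mm across, 85 mm high; middle of its height.

How it is judged (in metres and radians):
On the way:
1. the cassette, flat in the channel, is pushed to the end stop (nose more than 38 mm into the bay) (x of cassette_nose in the frame of reader above 0.038 m and y of cassette_nose in the frame of reader between -0.006 and 0.006 m and z of cassette_nose in the frame of reader below 0.017 m and angle between cassette_nose's own z axis and vertical below 0.1 rad), for 0.05 s.
At the end, for the whole second after the job is handed in: After a push to the end stop the cassette rests caught: flat in the channel, at rest, its nose 30.5 to 36.5 mm inside the bay (34 mm when caught, 22 mm when not) and within 6 mm of the middle (x of cassette_nose in the frame of reader between 0.0305 and 0.0365 m and y of cassette_nose in the frame of reader between -0.006 and 0.006 m and z of cassette_nose in the frame of reader between 0.01 and 0.017 m and angle between cassette_nose's own z axis and vertical below 0.08 rad and linear speed of cassette below 0.01 m/s); the robot touches nothing.
It fails at once if the weight is moved more than 15 mm (distance of weight_mid from where it was at the start of the episode above 0.015 m).
It fails at once if the flange is moved more than 15 mm (distance of flange_mid from where it was at the start of the episode above 0.015 m).
It fails at once if the beaker is moved more than 15 mm (distance of beaker_mid from where it was at the start of the episode above 0.015 m).
It also fails if it takes over 67 s, if anything falls off the work surface, if the arm or the gripper's body presses on something with over 40 N, if the wrist force passes 120 N, or if a joint passes its speed limit or range.

## Working session

There is one attempt and no reset: what is moved stays moved. The work goes in short steps, Python scripts to look and compute and a tool call to move; the robot and the scene stay as the last step left them, time stands still between calls to the robot, and variables do not carry over. Pictures are saved under pics/ and viewed, at most 10 in all, crops included, and the job is handed in when it is done.

Besides the shell and the picture viewer there is one more tool, called after "Request:" as name(argument=value, ...) on one line, values as JSON. move_arm: Moves the arm, as the interface text tells. Its arguments: {"type":"object","properties":{"series":{"type":"array"}},"required":["series"]}

```bash
mkdir -p pics; ls
cat > h.py <<'E'
import numpy as np, cv2
from station import r
def cap(n):
    s=r.sense(); c=r.capture(n); K=np.array(c["camera_matrix"])
    if n=="wrist":
        T=np.eye(4);T[:3,:3]=s["ee_rot"];T[:3,3]=s["tcp_pos"]
        M=T@np.array(c["hand_eye"]); R=M[:3,:3]; o=M[:3,3]
    else:
        Rc=cv2.Rodrigues(np.array(c["rvec"],float))[0]; R=Rc.T; o=-R@np.array(c["tvec"],float).ravel()
    return c["img"],K,R,o
def onz(p,z,K,R,o):
    d=R@np.linalg.solve(K,[p[0],p[1],1]); return o+d*(z-o[2])/d[2]
def save(img,name): cv2.imwrite("pics/"+name,cv2.cvtColor(img,cv2.COLOR_RGB2BGR))
def proj(P,K,R,o):
    q=K@(R.T@(np.asarray(P,float)-o)); return q[:2]/q[2]
E
python3 - <<'E'
from h import *
import pickle
d={}
for n in("scene","side","wrist"):
    d[n]=cap(n); save(d[n][0],n+"0.png"); print(n,d[n][3].round(3),d[n][2][:,2].round(2))
pickle.dump(d,open("d0.pkl","wb"))
E
```

```text
pics
scene [ 1.093 -0.225  0.476] [-0.74  0.32 -0.6 ]
side [0.48  0.734 0.852] [ 0.08 -0.68 -0.73]
wrist [ 0.187 -0.602  0.385] [ 0.26  0.12 -0.96]
```

View pics/scene0.png

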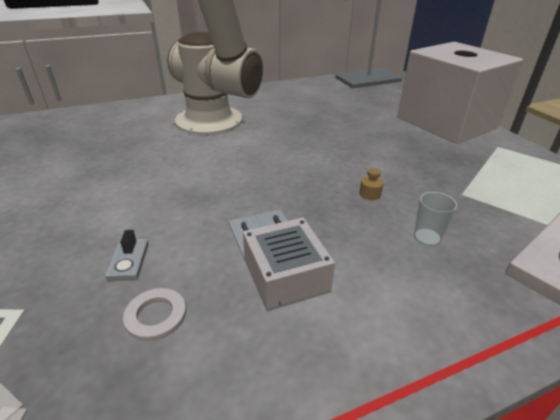

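View pics/side0.png

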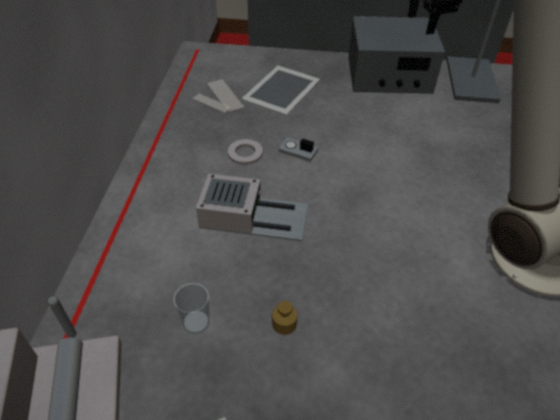

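Scene: cassette disc at (124,265), grip at (128,241), reader top spans about (245..331, 222..298), deck corner (231,218), flange (155,313), weight (371,186), beaker (435,218). Side: disc (291,146), grip (307,145), reader top (198..260,176..215), deck end (305,203)-(304,237).

Run:
```python
from h import *
import pickle
d=pickle.load(open("d0.pkl","rb"))
S=d["scene"][1:];D=d["side"][1:]
print("disc",onz((124,265),.014,*S),onz((291,146),.014,*D))
print("grip",onz((129,233),.042,*S),onz((308,141),.042,*D))
for p in[(308,205),(304,238)]:print("deck",onz(p,.006,*D))
for p in[(209,176),(260,179),(252,214),(198,207)]:print("top",onz(p,.069,*D))
print("flange",onz((155,312),.012,*S),onz((245,150),.012,*D))
a=cv2.resize(d["side"][0][165:245,190:320],(780,480),interpolation=cv2.INTER_CUBIC);save(a,"c1.png")
```

```text
disc [ 0.56341132 -0.28533881  0.014     ] [ 0.5602566  -0.28089862  0.014     ]
grip [ 0.51679022 -0.26712892  0.042     ] [ 0.5171261  -0.27231797  0.042     ]
deck [ 0.49983353 -0.08371451  0.006     ]
deck [0.5003989 0.0171389 0.006    ]
top [ 0.72781327 -0.08389575  0.069     ]
top [ 0.61214032 -0.08949458  0.069     ]
top [0.61320694 0.01910124 0.069     ]
top [0.73030987 0.0141853  0.069     ]
flange [ 0.68115896 -0.25161782  0.012     ] [ 0.67554456 -0.25151727  0.012     ]
```

View pics/c1.png

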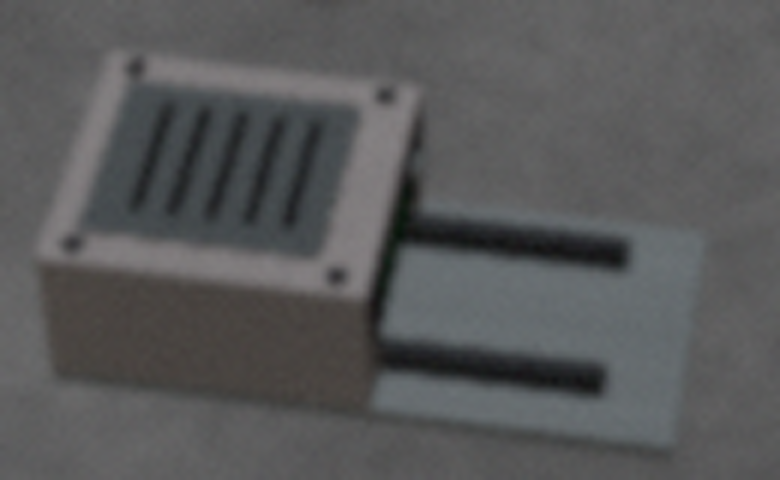

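Crop shows the reader facing −x: front face near x≈0.612, deck end x≈0.50, centre y≈−0.034, yaw≈0. Cassette nose is roughly +x, yaw about −15°.

Run:
```python
from h import *
s=r.sense();R=np.array(s["ee_rot"]);p=np.array(s["tcp_pos"]);print(R.round(3),p)
print(r.capture("wrist")["hand_eye"])
# view target: TCP above cassette, yaw -15
print((1000*R.T@(np.array([.53,-.275,.25])-p)).round(1), np.degrees(np.arctan2(R[1,0],R[0,0])))
```

```text
[[-0.911 -0.413 -0.001]
 [-0.413  0.911  0.002]
 [ 0.     0.002 -1.   ]] [ 0.25797508 -0.56881624  0.24670272]
[[-4.74714783e-04 -9.58395101e-01 -2.85444575e-01  7.83612832e-02]
 [ 9.99999668e-01 -2.65824188e-04 -7.70552483e-04 -6.07467626e-04]
 [ 6.62615652e-04 -2.85444846e-01  9.58394909e-01 -1.37932098e-01]
 [ 0.00000000e+00  0.00000000e+00  0.00000000e+00  1.00000000e+00]]
[-369.1  155.3   -3.1] -155.6122391173276
```

Request:
move_arm(series=[{"grip": 1, "xyz": [-370, 155, 0], "angular": [0, 0, 0.688]}, {"grip": 1, "xyz": [-370, 155, 0], "angular": [0, 0, 0.688]}, {"grip": 1, "xyz": [-370, 155, 0], "angular": [0, 0, 0.688]}, {"grip": 1, "xyz": [-370, 155, 0], "angular": [0, 0, 0.688]}, {"grip": 1, "xyz": [-370, 155, 0], "angular": [0, 0, 0.688]}, {"grip": 1, "xyz": [-370, 155, 0], "angular": [0, 0, 0.688]}, {"grip": 1, "xyz": [-370, 155, 0], "angular": [0, 0, 0.688]}, {"grip": 1, "xyz": [-370, 155, 0], "angular": [0, 0, 0.688]}, {"grip": 1, "xyz": [-370, 155, 0], "angular": [0, 0, 0.688]}, {"grip": 1, "xyz": [-370, 155, 0], "angular": [0, 0, 0.688]}])

```text
time_s: 1.2
tcp_pos: [0.5324, -0.2734, 0.2471]
ee_rot: [[-0.967, 0.256, -0.001], [0.256, 0.967, 0.0], [0.001, 0.0, -1.0]]
wrist_force: [-0.2, 0.3, -0.1]
gripper_width: 1.001
gripper_force: 0.0
```

Run:
```python
from h import *
import pickle
d=cap("wrist");save(d[0],"w1.png");pickle.dump(d,open("w1.pkl","wb"))
s=r.sense();print(s["tcp_pos"],s["joints"],s["time_s"])
```

```text
[ 0.53130418 -0.27456593  0.24712335] [-1.18310589e+01  1.94663369e+01 -3.50625099e+00  3.63527450e-04
 -6.70868646e+01 -9.30945920e+01] 1.25
```

View pics/w1.png

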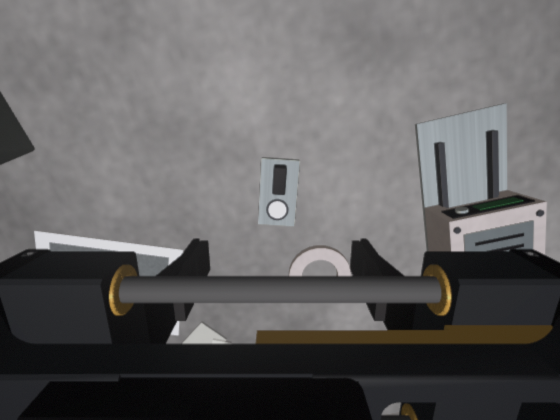

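Wrist view: cassette at (259..299,157..226), grip (280,180), disc (277,209), nose downward in image; deck with end corners (417,124),(507,104), rails starting at about (441,143) and (492,131).

Run:
```python
from h import *
import pickle
img,*C=pickle.load(open("w1.pkl","rb"))
f=img.astype(int); b=cv2.GaussianBlur((f[...,2]-f[...,0]).clip(0,255).astype(np.uint8),(3,3),0)
print("bench",b[100:140,200:250].mean(),"slab",b[200:220,264:268].mean(),"deck",b[140:180,460:475].mean())
t=(b[100:140,200:250].mean()+b[200:220,264:268].mean())/2
m=(b>t).astype(np.uint8)
m=cv2.morphologyEx(m,cv2.MORPH_OPEN,np.ones((3,3)))
def big(x0,y0,x1,y1):
    k=np.zeros_like(m);k[y0:y1,x0:x1]=m[y0:y1,x0:x1]
    return max(cv2.findContours(k,cv2.RETR_EXTERNAL,cv2.CHAIN_APPROX_NONE)[0],key=cv2.contourArea)
for nm,box,z in(("slab",(235,135,325,245),.014),("deck",(405,95,515,215),.006)):
    c=big(*box)[:,0,:]
    P=np.array([onz(p,z,*C)[:2] for p in c])*1000
    if nm=="slab":
        q=cv2.minAreaRect(P.astype(np.float32));print(nm,q);print(cv2.boxPoints(q).round(1))
    else:
        h=cv2.approxPolyDP(cv2.convexHull(big(*box)),4,True)[:,0];print(nm,h.tolist(),[onz(p,z,*C)[:2].round(4).tolist() for p in h])
g=cv2.cvtColor(img,cv2.COLOR_RGB2GRAY)
# rails: dark columns per row
for y in (150,160,170,180,190):
    row=g[y,420:515].astype(int); xs=np.where(row<70)[0]+420
    s=np.split(xs,np.where(np.diff(xs)>2)[0]+1)
    print(y,[(int(a[0]),int(a[-1]),onz((a[0]-.5,y),.018,*C)[:2].round(4).tolist(),onz((a[-1]+.5,y),.018,*C)[:2].round(4).tolist()) for a in s if len(a)>2])
# disc & grip
k=(g[195:225,262:294]>190).astype(np.uint8);M=cv2.moments(k,True);print("disc",onz((262+M['m10']/M['m00'],195+M['m01']/M['m00']),.014,*C))
k=(g[155:200,264:296]<60).astype(np.uint8);x,y,w,h=cv2.boundingRect(k);print("grip px",264+x,155+y,w,h,onz((264+x,155+y),.042,*C),onz((264+x+w,155+y),.042,*C))
for p in[(425,208),(545,194),(438,220)]:print("front top",p,onz(p,.069,*C))
```

```text
bench 0.0 slab 10.0875 deck 11.385
slab ((543.46142578125, -279.6794128417969), (48.59453582763672, 88.17767333984375), 71.2401123046875)
[[ 493.9 -288.5]
 [ 577.4 -316.9]
 [ 593.  -270.9]
 [ 509.5 -242.5]]
deck [[505, 104], [506, 188], [485, 199], [425, 206], [417, 124]] [[0.508, 0.0203], [0.6169, 0.0172], [0.6252, -0.0109], [0.6143, -0.0906], [0.5039, -0.0877]]
150 [(435, 443, [0.5393, -0.0757], [0.5422, -0.0649]), (487, 496, [0.5559, -0.0129], [0.5591, -0.0009])]
160 [(436, 443, [0.5521, -0.0759], [0.5547, -0.0661]), (487, 497, [0.5686, -0.0137], [0.5721, -0.0003])]
170 [(437, 444, [0.5652, -0.076], [0.5678, -0.0661]), (487, 497, [0.5815, -0.0144], [0.5851, -0.0009])]
180 [(438, 445, [0.5785, -0.0761], [0.5811, -0.0662]), (488, 497, [0.595, -0.014], [0.5983, -0.0015])]
190 [(438, 445, [0.5918, -0.0775], [0.5944, -0.0675]), (488, 497, [0.6084, -0.0147], [0.6118, -0.0022])]
disc [ 0.56484248 -0.28644785  0.014     ]
grip px 273 165 13 29 [ 0.50245731 -0.27428255  0.042     ] [ 0.50640651 -0.2593855   0.042     ]
front top (425, 208) [ 0.59056277 -0.11802014  0.069     ]
front top (545, 194) [0.60861871 0.01421162 0.069     ]
front top (438, 220) [ 0.60891099 -0.10522075  0.069     ]
```

Request:
move_arm(series=[{"grip": 1, "xyz": [8.5, 0, 45], "angular": [0, 0, 0.066]}, {"grip": 1, "xyz": [8.5, 0, 90], "angular": [0, 0, 0.066]}, {"grip": 1, "xyz": [8.5, 0, 135], "angular": [0, 0, 0.066]}, {"grip": 1, "xyz": [8.5, 0, 170], "angular": [0, 0, 0.066]}, {"grip": 1, "xyz": [8.5, 0, 190], "angular": [0, 0, 0.066]}, {"grip": 1, "xyz": [8.5, 0, 198], "angular": [0, 0, 0.066]}, {"grip": 1, "xyz": [8.5, 0, 203], "angular": [0, 0, 0.066]}, {"grip": 1, "xyz": [8.5, 0, 203], "angular": [0, 0, 0.066]}, {"grip": 1, "xyz": [8.5, 0, 203], "angular": [0, 0, 0.066]}])

```text
time_s: 2.15
tcp_pos: [0.5236, -0.2736, 0.0459]
ee_rot: [[-0.947, 0.323, 0.002], [0.323, 0.947, -0.001], [-0.003, 0.0, -1.0]]
wrist_force: [0.2, 0.7, -0.3]
gripper_width: 1.002
gripper_force: 0.0
```

Run:
```python
from h import *
d=cap("wrist");save(d[0],"w2.png")
s=r.sense();p=np.array(s["tcp_pos"]);print(p,proj(p+[0,0,-.0],*d[1:]))
```

```text
[ 0.52365092 -0.27338418  0.04599368] [280.8228589  273.91830461]
```

View pics/w2.png

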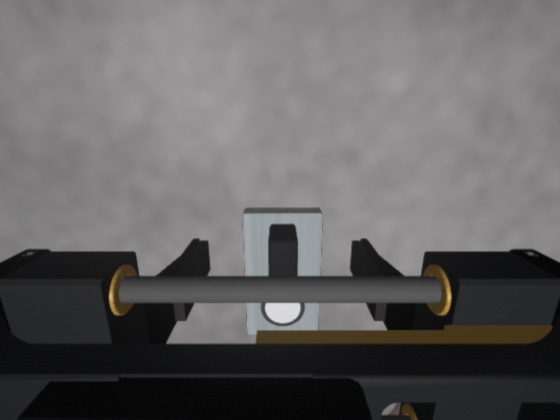

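The cassette sits centred and square between the open fingers, grip at (283,250). Closing.

Request:
move_arm(series=[{"grip": 1, "xyz": [0, 0, 2], "angular": [0, 0, 0]}, {"grip": 0, "xyz": [0, 0, 2], "angular": [0, 0, 0]}, {"grip": 0, "xyz": [0, 0, 2], "angular": [0, 0, 0]}, {"grip": 0, "xyz": [0, 0, 2], "angular": [0, 0, 0]}, {"grip": 0, "xyz": [0, 0, 2], "angular": [0, 0, 0]}, {"grip": 0, "xyz": [0, 0, 2], "angular": [0, 0, 0]}, {"grip": 0, "xyz": [0, 0, 2], "angular": [0, 0, 0]}, {"grip": 0, "xyz": [0, 0, 2], "angular": [0, 0, 0]}])

```text
time_s: 3.0
tcp_pos: [0.5229, -0.273, 0.0425]
ee_rot: [[-0.947, 0.322, -0.0], [0.322, 0.947, 0.0], [0.0, -0.0, -1.0]]
wrist_force: [0.5, -0.4, 0.9]
gripper_width: 0.446
gripper_force: 0.0
```

Request:
move_arm(series=[{"grip": 0, "xyz": [0, 0, 0], "angular": [0, 0, 0]}, {"grip": 0, "xyz": [0, 0, 0], "angular": [0, 0, 0]}, {"grip": 0, "xyz": [0, 0, 0], "angular": [0, 0, 0]}, {"grip": 0, "xyz": [0, 0, 0], "angular": [0, 0, 0]}, {"grip": 0, "xyz": [0, 0, 0], "angular": [0, 0, 0]}, {"grip": 0, "xyz": [0, 0, 0], "angular": [0, 0, 0]}, {"grip": 0, "xyz": [0, 0, 0], "angular": [0, 0, 0]}])

```text
time_s: 3.7
tcp_pos: [0.5229, -0.2729, 0.0425]
ee_rot: [[-0.947, 0.322, 0.0], [0.322, 0.947, 0.0], [-0.0, 0.0, -1.0]]
wrist_force: [-0.4, 0.6, -0.4]
gripper_width: 0.182
gripper_force: 29.9
```

Request:
move_arm(series=[{"grip": 0, "xyz": [0, 0, -30], "angular": [0, 0, 0]}, {"grip": 0, "xyz": [0, 0, -75], "angular": [0, 0, 0]}, {"grip": 0, "xyz": [0, 0, -120], "angular": [0, 0, 0]}, {"grip": 0, "xyz": [0, 40, -150], "angular": [0, 0, -0.06]}, {"grip": 0, "xyz": [2, 80, -180], "angular": [0, 0, -0.15]}, {"grip": 0, "xyz": [3, 120, -205], "angular": [0, 0, -0.25]}, {"grip": 0, "xyz": [3, 165, -205], "angular": [0, 0, -0.328]}, {"grip": 0, "xyz": [3, 210, -205], "angular": [0, 0, -0.328]}, {"grip": 0, "xyz": [3, 249, -205], "angular": [0, 0, -0.328]}, {"grip": 0, "xyz": [3, 249, -205], "angular": [0, 0, -0.328]}])

```text
time_s: 4.7
tcp_pos: [0.6012, -0.0322, 0.2467]
ee_rot: [[-1.0, -0.005, -0.0], [-0.005, 1.0, 0.001], [0.0, 0.001, -1.0]]
wrist_force: [0.5, -0.6, -1.2]
gripper_width: 0.182
gripper_force: 29.9
```

Request:
move_arm(series=[{"grip": 0, "xyz": [0, 0, 0], "angular": [0, 0, 0]}, {"grip": 0, "xyz": [0, 0, 0], "angular": [0, 0, 0]}])

```text
time_s: 4.9
tcp_pos: [0.5998, -0.0369, 0.2471]
ee_rot: [[-1.0, 0.001, -0.001], [0.001, 1.0, -0.0], [0.001, -0.0, -1.0]]
wrist_force: [-0.2, -0.0, -1.5]
gripper_width: 0.18
gripper_force: 29.9
```

Run:
```python
from h import *
import pickle
d=cap("wrist");save(d[0],"w3.png");pickle.dump(d,open("w3.pkl","wb"))
s=r.sense();print(s["tcp_pos"],np.round(s["joints"],1),s["gripper_force"])
```

```text
[ 0.59979069 -0.03728171  0.24728772] [  11.9   19.7   -3.1   -0.   -67.2 -101.9] 29.947599386796355
```

View pics/w3.png

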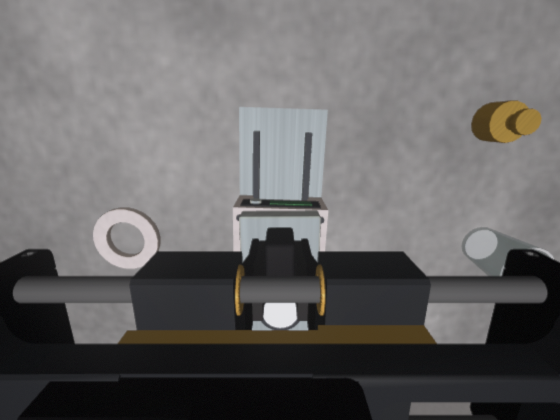

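View: deck end corners (240,107),(327,110), rails from (257,131) and (308,133) to the bay at row ~200; held cassette's tail edge at row ~214, columns 240–321.

Run:
```python
from h import *
import pickle
img,*C=pickle.load(open("w3.pkl","rb"))
f=img.astype(int); b=cv2.GaussianBlur(f[...,2]-f[...,0]+0.,(3,3),0); g=cv2.cvtColor(img,cv2.COLOR_RGB2GRAY).astype(float)
def cross(v,t): # subpixel first/last crossing above t
    i=np.where(v>t)[0];a,z=i[0],i[-1]
    return a-(v[a]-t)/(v[a]-v[a-1]), z+(v[z]-t)/(v[z]-v[z+1])
L=[];Rr=[];r1=[];r2=[];ri=[]
for y in range(115,190,3):
    a,z=cross(b[y,215:350],5.5);L.append(onz((215+a,y),.006,*C));Rr.append(onz((215+z,y),.006,*C))
for y in range(140,190,3):
    l=cross(-g[y,245:275],-90);q=cross(-g[y,290:325],-90)
    P=[onz((245+l[0],y),.018,*C),onz((245+l[1],y),.018,*C),onz((290+q[0],y),.018,*C),onz((290+q[1],y),.018,*C)]
    ri.append(P)
E_=[onz((x,y),.006,*C) for x in range(250,320,5) for y in [90+cross(b[90:150,x],5.5)[0]] ]
def line(P,ax):
    P=np.array(P);k=np.polyfit(P[:,ax],P[:,1-ax],1);return np.degrees(np.arctan(k[0])).round(2),P.mean(0)[:2].round(4)
print("deckL",line(L,0),"deckR",line(Rr,0),"end",line(E_,1))
ri=np.array(ri)
for j in range(4):print("rail",j,line(ri[:,j],0))
for x in (257,308):
    col=-g[110:195,x];a,_=cross(col,-90);print("rail start",onz((x,110+a),.018,*C))
# cassette tail in tool frame (top of slab z = tcp-.042+.014 approx)
zt=.2473-.0425+.014
for p in[(240,214),(321,215)]:print("tail",onz(p,zt,*C)-[.5998,-.0373,0])
for y in (222,228,234,240):
    a,z=cross(b[y,230:332],5.5);print(y,a+230,z+230,onz((a+230,y),zt,*C)[:2].round(4),onz((z+230,y),zt,*C)[:2].round(4))
print(b[228,225:335:3].round(0))
```

```text
Traceback (most recent call last):
IndexError: index 60 is out of bounds for axis 0 with size 60
```

Run:
```python
from h import *
import pickle
img,*C=pickle.load(open("w3.pkl","rb"))
f=img.astype(int); b=cv2.GaussianBlur(f[...,2]-f[...,0]+0.,(3,3),0); g=cv2.cvtColor(img,cv2.COLOR_RGB2GRAY).astype(float)
def cross(v,t):
    v=np.r_[t-1,v,t-1];i=np.where(v>t)[0];a,z=i[0],i[-1]
    return a-(v[a]-t)/(v[a]-v[a-1])-1, z+(v[z]-t)/(v[z]-v[z+1])-1
def line(P,ax):
    P=np.array(P);k=np.polyfit(P[:,ax],P[:,1-ax],1);return np.degrees(np.arctan(k[0])).round(2),P.mean(0)[:2].round(4)
D=np.array([[onz((215+e,y),.006,*C) for e in cross(b[y,215:350],5.5)] for y in range(115,190,3)])
ri=np.array([[onz((o+e,y),.018,*C) for o,w in((245,30),(290,35)) for e in cross(-g[y,o:o+w],-90)] for y in range(142,190,3)])
E_=[onz((x,90+cross(b[90:130,x],5.5)[0]),.006,*C) for x in range(262,300,3)]
print("deckL",line(D[:,0],0),"deckR",line(D[:,1],0),"end",line(E_,1))
for j in range(4):print("rail",j,line(ri[:,j],0))
for x in (257,308):print("rail start",onz((x,110+cross(-g[110:195,x],-90)[0]),.018,*C))
zt=.2473-.0425+.014
for p in[(240,214),(321,215)]:print("tail",onz(p,zt,*C)-[.5998,-.0373,0])
for y in (222,228,234,240):
    a,z=cross(b[y,230:332],5.5);print(y,a+230,z+230,onz((a+230,y),zt,*C)[:2].round(4),onz((z+230,y),zt,*C)[:2].round(4))
```

```text
deckL (np.float64(-1.84), array([ 0.5583, -0.0904])) deckR (np.float64(-1.85), array([0.5585, 0.0199])) end (np.float64(1.84), array([ 0.5051, -0.0372]))
rail 0 (np.float64(-2.03), array([ 0.5738, -0.071 ]))
rail 1 (np.float64(-2.72), array([ 0.5738, -0.0643]))
rail 2 (np.float64(-1.89), array([ 0.5738, -0.0072]))
rail 3 (np.float64(-1.95), array([ 5.738e-01, -4.000e-04]))
rail start [ 0.5331911  -0.06549847  0.018     ]
rail start [ 0.53451292 -0.00281684  0.018     ]
tail [-0.02472001 -0.02418956  0.2188    ]
tail [-0.02403024  0.02475625  0.2188    ]
222 240.14285714285714 318.9594594594595 [ 0.5802 -0.0616] [ 0.5802 -0.0136]
228 240.35353535353536 318.5376344086021 [ 0.5841 -0.0616] [ 0.5841 -0.0137]
234 240.41509433962264 318.2105263157895 [ 0.588  -0.0618] [ 0.5881 -0.0138]
240 240.89523809523808 318.0194174757282 [ 0.592  -0.0616] [ 0.5921 -0.0138]
```

Request:
move_arm(series=[{"grip": 0, "xyz": [30, 2.5, 0], "angular": [0, 0, 0.032]}, {"grip": 0, "xyz": [58, 2.5, 0], "angular": [0, 0, 0.032]}, {"grip": 0, "xyz": [58, 2.5, 40], "angular": [0, 0, 0.032]}, {"grip": 0, "xyz": [58, 2.5, 80], "angular": [0, 0, 0.032]}, {"grip": 0, "xyz": [58, 2.5, 120], "angular": [0, 0, 0.032]}, {"grip": 0, "xyz": [58, 2.5, 150], "angular": [0, 0, 0.032]}, {"grip": 0, "xyz": [58, 2.5, 170], "angular": [0, 0, 0.032]}, {"grip": 0, "xyz": [58, 2.5, 175], "angular": [0, 0, 0.032]}, {"grip": 0, "xyz": [58, 2.5, 175], "angular": [0, 0, 0.032]}])

```text
time_s: 5.85
tcp_pos: [0.5421, -0.0347, 0.0723]
ee_rot: [[-0.999, 0.033, -0.001], [0.033, 0.999, -0.001], [0.001, -0.001, -1.0]]
wrist_force: [-0.1, -0.7, -1.4]
gripper_width: 0.182
gripper_force: 29.9
```

Run:
```python
from h import *
o=np.array([.6172,-.0372]);a=np.radians(-1.85);u=np.array([np.cos(a),np.sin(a)]);v=np.array([-u[1],u[0]])
d=cap("side");s=r.sense();p=np.array(s["tcp_pos"]);e=p[:2]-o;R=np.array(s["ee_rot"])
print("reader x,y",e@u,e@v,p,np.degrees(np.arctan2(-R[1,0],-R[0,0])))
save(cv2.resize(d[0][150:250,180:330],(750,500),interpolation=cv2.INTER_CUBIC),"s4.png")
```

```text
reader x,y -0.07436733618547815 0.00038115080167724317 [ 0.54288373 -0.03441825  0.07330907] -1.8844591737320842
```

View pics/s4.png

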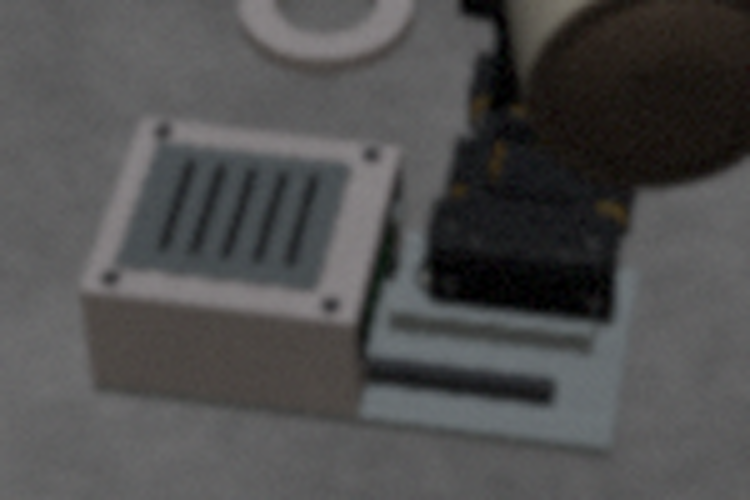

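The gripper and cassette stand over the channel in line with the rails. Lowering.

Request:
move_arm(series=[{"grip": 0, "xyz": [0, 0, 10], "angular": [0, 0, 0]}, {"grip": 0, "xyz": [0, 0, 17], "angular": [0, 0, 0]}, {"grip": 0, "xyz": [0, 0, 20], "angular": [0, 0, 0]}, {"grip": 0, "xyz": [0, 0, 22], "angular": [0, 0, 0]}, {"grip": 0, "xyz": [0, 0, 23], "angular": [0, 0, 0]}, {"grip": 0, "xyz": [0, 0, 23], "angular": [0, 0, 0]}])

```text
time_s: 6.5
tcp_pos: [0.5424, -0.0337, 0.0495]
ee_rot: [[-0.999, 0.032, 0.0], [0.032, 0.999, -0.0], [-0.0, -0.0, -1.0]]
wrist_force: [0.5, 0.2, -3.3]
gripper_width: 0.181
gripper_force: 29.9
```

Request:
move_arm(series=[{"grip": 0, "xyz": [0, 0, 0.5], "angular": [0, 0, 0]}, {"grip": 0, "xyz": [0, 0, 1], "angular": [0, 0, 0]}, {"grip": 0, "xyz": [0, 0, 1], "angular": [0, 0, 0]}, {"grip": 0, "xyz": [0, 0, 1], "angular": [0, 0, 0]}])

```text
time_s: 6.9
tcp_pos: [0.5424, -0.0338, 0.0486]
ee_rot: [[-0.999, 0.032, 0.0], [0.032, 0.999, 0.0], [-0.0, 0.0, -1.0]]
wrist_force: [-0.0, -0.3, -1.4]
gripper_width: 0.178
gripper_force: 29.9
```

Request:
move_arm(series=[{"grip": 0, "xyz": [0, -1, 0.5], "angular": [0, 0, 0]}, {"grip": 0, "xyz": [-4, -1, 0.5], "angular": [0, 0, 0]}, {"grip": 0, "xyz": [-8, -1, 0.5], "angular": [0, 0, 0]}, {"grip": 0, "xyz": [-12, -1, 0.5], "angular": [0, 0, 0]}, {"grip": 0, "xyz": [-16, -1, 0.5], "angular": [0, 0, 0]}, {"grip": 0, "xyz": [-20, -1, 0.5], "angular": [0, 0, 0]}, {"grip": 0, "xyz": [-24, -1, 0.5], "angular": [0, 0, 0]}, {"grip": 0, "xyz": [-28, -1, 0.5], "angular": [0, 0, 0]}, {"grip": 0, "xyz": [-32, -1, 0.5], "angular": [0, 0, 0]}, {"grip": 0, "xyz": [-32, -1, 0.5], "angular": [0, 0, 0]}])

```text
time_s: 7.9
tcp_pos: [0.5755, -0.0359, 0.0485]
ee_rot: [[-0.999, 0.032, 0.002], [0.032, 0.999, -0.0], [-0.002, -0.0, -1.0]]
wrist_force: [-0.5, -1.4, 4.6]
gripper_width: 0.179
gripper_force: 29.9
```

Request:
move_arm(series=[{"grip": 0, "xyz": [-3, 0, -0.3], "angular": [0, 0, 0]}, {"grip": 0, "xyz": [-6, 0, -0.3], "angular": [0, 0, 0]}, {"grip": 0, "xyz": [-9, 0, -0.3], "angular": [0, 0, 0]}, {"grip": 0, "xyz": [-11, 0, -0.3], "angular": [0, 0, 0]}, {"grip": 0, "xyz": [-13, 0, -0.3], "angular": [0, 0, 0]}, {"grip": 0, "xyz": [-13, 0, -0.3], "angular": [0, 0, 0]}])

```text
time_s: 8.5
tcp_pos: [0.5854, -0.0362, 0.0485]
ee_rot: [[-0.999, 0.032, -0.005], [0.032, 0.999, -0.0], [0.005, -0.0, -1.0]]
wrist_force: [-7.3, 1.5, 9.0]
gripper_width: 0.186
gripper_force: 30.0
```

Request:
move_arm(series=[{"grip": 0, "xyz": [-1, 0, -0.5], "angular": [0, 0, 0]}, {"grip": 0, "xyz": [-2, 0, -0.5], "angular": [0, 0, 0]}, {"grip": 0, "xyz": [-3, 0, -0.5], "angular": [0, 0, 0]}, {"grip": 0, "xyz": [-4, 0, -0.5], "angular": [0, 0, 0]}, {"grip": 0, "xyz": [-4, 0, -0.5], "angular": [0, 0, 0]}])

```text
time_s: 9.0
tcp_pos: [0.5888, -0.0363, 0.0485]
ee_rot: [[-0.999, 0.033, -0.006], [0.033, 0.999, -0.0], [0.006, -0.0, -1.0]]
wrist_force: [-7.5, 2.1, 7.2]
gripper_width: 0.181
gripper_force: 30.0
```

Request:
move_arm(series=[{"grip": 0, "xyz": [-1, 0, -0.3], "angular": [0, 0, 0]}, {"grip": 0, "xyz": [-2, 0, -0.3], "angular": [0, 0, 0]}, {"grip": 0, "xyz": [-3, 0, -0.3], "angular": [0, 0, 0]}, {"grip": 0, "xyz": [-4, 0, -0.3], "angular": [0, 0, 0]}, {"grip": 0, "xyz": [-4, 0, -0.3], "angular": [0, 0, 0]}])

```text
time_s: 9.5
tcp_pos: [0.5907, -0.0364, 0.0485]
ee_rot: [[-0.999, 0.033, -0.01], [0.033, 0.999, -0.0], [0.01, -0.001, -1.0]]
wrist_force: [-11.1, 3.2, 10.4]
gripper_width: 0.184
gripper_force: 30.0
```

Request:
move_arm(series=[{"grip": 0, "xyz": [-1, 0, -0.3], "angular": [0, 0, 0]}, {"grip": 0, "xyz": [-2, 0, -0.3], "angular": [0, 0, 0]}, {"grip": 0, "xyz": [-3, 0, -0.3], "angular": [0, 0, 0]}, {"grip": 0, "xyz": [-4, 0, -0.3], "angular": [0, 0, 0]}, {"grip": 0, "xyz": [-4, 0, -0.3], "angular": [0, 0, 0]}])

```text
time_s: 10.0
tcp_pos: [0.5911, -0.0364, 0.0484]
ee_rot: [[-0.999, 0.033, -0.019], [0.033, 0.999, -0.001], [0.019, -0.001, -1.0]]
wrist_force: [-18.5, 5.7, 16.3]
gripper_width: 0.181
gripper_force: 30.0
```

Request:
move_arm(series=[{"grip": 0, "xyz": [-1, 0, -0.3], "angular": [0, 0, 0]}, {"grip": 0, "xyz": [-2, 0, -0.3], "angular": [0, 0, 0]}, {"grip": 0, "xyz": [-2, 0, -0.3], "angular": [0, 0, 0]}])

```text
time_s: 10.3
tcp_pos: [0.5913, -0.0364, 0.0484]
ee_rot: [[-0.999, 0.034, -0.023], [0.034, 0.999, -0.001], [0.023, -0.001, -1.0]]
wrist_force: [-20.9, 7.3, 17.0]
gripper_width: 0.181
gripper_force: 30.0
```

Request:
move_arm(series=[{"grip": 0.6, "xyz": [3, 0, 0], "angular": [0, 0, 0]}, {"grip": 0.6, "xyz": [6, 0, 0], "angular": [0, 0, 0]}, {"grip": 0.6, "xyz": [8, 0, 0], "angular": [0, 0, 0]}, {"grip": 0.6, "xyz": [8, 0, 0], "angular": [0, 0, 0]}, {"grip": 0.6, "xyz": [8, 0, 0], "angular": [0, 0, 0]}, {"grip": 0.6, "xyz": [8, 0, 0], "angular": [0, 0, 0]}, {"grip": 0.6, "xyz": [8, 0, 0], "angular": [0, 0, 0]}, {"grip": 0.6, "xyz": [8, 0, 0], "angular": [0, 0, 0]}, {"grip": 0.6, "xyz": [8, 0, 0], "angular": [0, 0, 0]}, {"grip": 0.6, "xyz": [8, 0, 0], "angular": [0, 0, 0]}])

```text
time_s: 11.3
tcp_pos: [0.5933, -0.0364, 0.0498]
ee_rot: [[-0.999, 0.032, 0.0], [0.032, 0.999, 0.0], [-0.0, 0.0, -1.0]]
wrist_force: [0.1, -0.1, -0.1]
gripper_width: 0.605
gripper_force: 0.0
```

Run:
```python
from h import *
import pickle
d=cap("wrist");save(d[0],"w5.png");pickle.dump(d,open("w5.pkl","wb"))
s=r.sense();print(s["tcp_pos"],s["wrist_force"])
o=np.array([.6172,-.0372]);a=np.radians(-1.85);u=np.array([np.cos(a),np.sin(a)]);v=np.array([-u[1],u[0]])
for n in (20,34,40):
  q=o+u*(n-90)*1e-3; print(n,[proj([*(q+v*w),.02],*d[1:]).round(1).tolist() for w in(-.025,.025)])
```

```text
[ 0.5932806  -0.03644102  0.04975763] [-0.27480685  0.40024953 -0.53839657]
20 [[238.1, 178.4], [323.2, 178.4]]
34 [[239.0, 201.4], [322.2, 201.4]]
40 [[239.4, 210.9], [321.8, 210.9]]
```

View pics/w5.png

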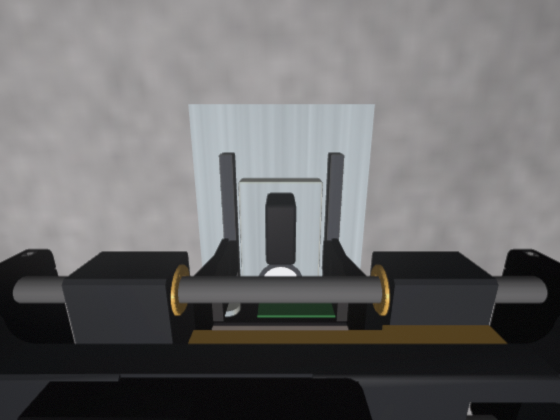

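The tail edge sits at row ~181, which projects to a nose depth of ~22 mm: the catch let go. Regripping and pushing again.

Request:
move_arm(series=[{"grip": 0.6, "xyz": [10, 0, 0], "angular": [0, 0, 0]}, {"grip": 0.6, "xyz": [20, 0, 0.5], "angular": [0, 0, 0]}, {"grip": 0.1, "xyz": [20, 0, 0.5], "angular": [0, 0, 0]}, {"grip": 0, "xyz": [20, 0, 0.5], "angular": [0, 0, 0]}, {"grip": 0, "xyz": [20, 0, 0.5], "angular": [0, 0, 0]}, {"grip": 0, "xyz": [20, 0, 0.5], "angular": [0, 0, 0]}, {"grip": 0, "xyz": [20, 0, 0.5], "angular": [0, 0, 0]}, {"grip": 0, "xyz": [20, 0, 0.5], "angular": [0, 0, 0]}, {"grip": 0, "xyz": [20, 0, 0.5], "angular": [0, 0, 0]}, {"grip": 0, "xyz": [20, 0, 0.5], "angular": [0, 0, 0]}])

```text
time_s: 12.35
tcp_pos: [0.5734, -0.0358, 0.0492]
ee_rot: [[-0.999, 0.032, 0.0], [0.032, 0.999, 0.0], [-0.0, 0.0, -1.0]]
wrist_force: [0.3, 0.2, -0.6]
gripper_width: 0.179
gripper_force: 30.0
```

Request:
move_arm(series=[{"grip": 0, "xyz": [-3, 0, 0], "angular": [0, 0, 0]}, {"grip": 0, "xyz": [-6, 0, 0], "angular": [0, 0, 0]}, {"grip": 0, "xyz": [-9, 0, 0], "angular": [0, 0, 0]}, {"grip": 0, "xyz": [-12, 0, 0], "angular": [0, 0, 0]}, {"grip": 0, "xyz": [-15, 0, 0], "angular": [0, 0, 0]}, {"grip": 0, "xyz": [-17, 0, 0], "angular": [0, 0, 0]}, {"grip": 0, "xyz": [-18, 0, 0], "angular": [0, 0, 0]}, {"grip": 0, "xyz": [-19, 0, 0], "angular": [0, 0, 0]}, {"grip": 0, "xyz": [-20, 0, 0], "angular": [0, 0, 0]}, {"grip": 0, "xyz": [-20, 0, 0], "angular": [0, 0, 0]}])

```text
time_s: 13.35
tcp_pos: [0.59, -0.0366, 0.0492]
ee_rot: [[-0.999, 0.033, -0.008], [0.033, 0.999, -0.001], [0.008, -0.001, -1.0]]
wrist_force: [-7.1, 2.2, 7.4]
gripper_width: 0.183
gripper_force: 30.0
```

Request:
move_arm(series=[{"grip": 0, "xyz": [-2, 0, 0], "angular": [0, 0, 0]}, {"grip": 0, "xyz": [-4, 0, 0], "angular": [0, 0, 0]}, {"grip": 0, "xyz": [-6, 0, 0], "angular": [0, 0, 0]}, {"grip": 0, "xyz": [-7, 0, 0], "angular": [0, 0, 0]}, {"grip": 0, "xyz": [-8, 0, 0], "angular": [0, 0, 0]}, {"grip": 0, "xyz": [-8, 0, 0], "angular": [0, 0, 0]}, {"grip": 0, "xyz": [-8, 0, 0], "angular": [0, 0, 0]}])

```text
time_s: 14.05
tcp_pos: [0.5924, -0.0368, 0.0491]
ee_rot: [[-0.999, 0.033, -0.02], [0.033, 0.999, -0.001], [0.02, -0.002, -1.0]]
wrist_force: [-19.9, 6.3, 17.6]
gripper_width: 0.185
gripper_force: 30.0
```

Request:
move_arm(series=[{"grip": 0.6, "xyz": [3, 0, 0], "angular": [0, 0, 0]}, {"grip": 0.6, "xyz": [6, 0, 0], "angular": [0, 0, 0]}, {"grip": 0.6, "xyz": [8, 0, 0], "angular": [0, 0, 0]}, {"grip": 0.6, "xyz": [8, 0, 0], "angular": [0, 0, 0]}, {"grip": 0.6, "xyz": [8, 0, 0], "angular": [0, 0, 0]}, {"grip": 0.6, "xyz": [8, 0, 0], "angular": [0, 0, 0]}, {"grip": 0.6, "xyz": [8, 0, 0], "angular": [0, 0, 0]}, {"grip": 0.6, "xyz": [8, 0, 0], "angular": [0, 0, 0]}, {"grip": 0.6, "xyz": [8, 0, 0], "angular": [0, 0, 0]}, {"grip": 0.6, "xyz": [8, 0, 0], "angular": [0, 0, 0]}])

```text
time_s: 15.05
tcp_pos: [0.5933, -0.0364, 0.0492]
ee_rot: [[-0.999, 0.032, 0.0], [0.032, 0.999, 0.0], [-0.0, 0.0, -1.0]]
wrist_force: [0.5, -0.0, -0.0]
gripper_width: 0.597
gripper_force: 0.0
```

Run:
```python
from h import *
d=cap("wrist");save(d[0],"w6.png")
s=r.sense();print(s["tcp_pos"],s["wrist_force"],s["gripper_width"])
o=np.array([.6172,-.0372]);a=np.radians(-1.85);u=np.array([np.cos(a),np.sin(a)]);v=np.array([-u[1],u[0]])
for n in (22,34,40):
  q=o+u*(n-90)*1e-3; print(n,[proj([*(q+v*w),.02],*d[1:]).round(1).tolist() for w in(-.025,.025)])
```

```text
[ 0.59327053 -0.03641114  0.0492404 ] [-0.66902868 -0.10245118 -0.19831598] 0.6009674972261417
22 [[238.1, 182.0], [323.2, 182.0]]
34 [[238.9, 201.7], [322.3, 201.6]]
40 [[239.3, 211.2], [321.9, 211.2]]
```

View pics/w6.png

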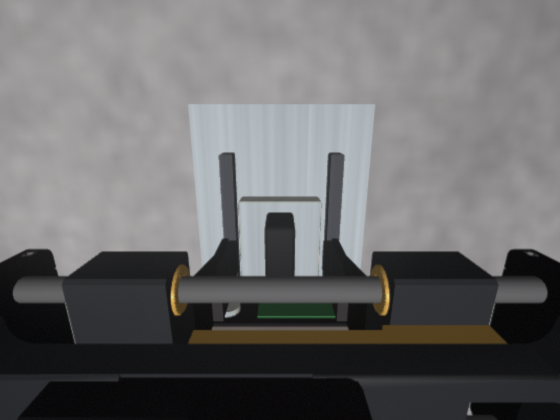

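Tail edge is now at row ~201, which projects to nose 34 mm and columns 240–321 (centred): caught. Lifting clear.

Request:
move_arm(series=[{"grip": 0.6, "xyz": [0, 0, -15], "angular": [0, 0, 0]}, {"grip": 0.6, "xyz": [0, 0, -40], "angular": [0, 0, 0]}, {"grip": 0.6, "xyz": [0, 0, -80], "angular": [0, 0, 0]}, {"grip": 0.6, "xyz": [0, 0, -120], "angular": [0, 0, 0]}, {"grip": 0.6, "xyz": [0, 0, -150], "angular": [0, 0, 0]}, {"grip": 0.6, "xyz": [0, 0, -150], "angular": [0, 0, 0]}, {"grip": 0.6, "xyz": [0, 0, -150], "angular": [0, 0, 0]}])

```text
time_s: 15.8
tcp_pos: [0.5932, -0.0363, 0.1998]
ee_rot: [[-0.999, 0.032, 0.001], [0.032, 0.999, 0.001], [-0.001, 0.001, -1.0]]
wrist_force: [-0.5, 0.6, -1.2]
gripper_width: 0.6
gripper_force: 0.0
```

Run:
```python
from h import *
img,*C=cap("wrist")
g=cv2.cvtColor(img,cv2.COLOR_RGB2GRAY).astype(float)
o=np.array([.6172,-.0372]);a=np.radians(-1.85);u=np.array([np.cos(a),np.sin(a)]);v=np.array([-u[1],u[0]])
# strongest horizontal edge in tail region, on columns beside the grip
lo=proj([*(o-u*.083),.02],*C);hi=proj([*(o-u*.045),.02],*C);print(lo,hi)
for w in(-.018,.018):
  c=int(proj([*(o-u*.056+v*w),.02],*C)[0]); y0,y1=int(lo[1]),int(hi[1])
  col=g[y0:y1,c-3:c+4].mean(1);k=np.argmax(np.diff(col));p=onz((c,y0+k+.5),.02,*C)
  print("nose x",(p[:2]-o)@u+.09)
```

```text
[280.02773171 139.92254608] [280.03819395 175.04643031]
nose x 0.03329892035040147
nose x 0.0333239834085873
```

```bash
python3 -c "
from station import r
print(r.finish_job())"
```

```text
the job is handed in; nothing more can be done
None
```

The cassette is loaded and caught: the first push let go and sprang out, the second held with the nose measured about 33 mm into the bay (34 mm nominal), the gripper was lifted clear, and the job is handed in (no verdict was returned).

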